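# Take up a lap spindle's holding brake with the star-wheel adjuster

## Task

Take the orange-handled adjusting bar from its wooden block and, working through the slot in the steel cover of the green spindle unit, advance the star wheel underneath tooth by tooth in the direction of the red arrow until the brake shoe is firm on the drum, that is until the wheel refuses another tooth at a push of about 8 N; never press the bar on the unit with 13 N or more. Then put the bar back upright into its slot in the block, and leave the other things on the bench where they are.

Things in the scene. Friction and masses are not known exactly. Their poses are not given: they have to be found in the camera images.
- adjuster: Adjusting bar: steel blade 8 mm (own x) by 4 mm (own y), 34 mm long with a rounded tip, under an orange box-shaped handle 22 mm (x) by 16 mm (y), 66 mm tall; 100 mm in all, 90 g. Origin at the blade's tip, z up through the handle. Grip the handle across its 16 mm (own y), about 62 mm above the tip. At the start it stands in the block with its handle's underside on the block's top.
- tool_block: Wooden tool block, fixed, 66 mm (own x) by 70 mm (y), 44 mm high; its slot for the bar is in its front part, and three short dop sticks stand fixed 34 mm behind that slot (+x) up to 110 mm high. Origin on the bench right under the slot's centre, x and y along its sides.
- block_slot (a point): Mouth of the block's slot for the bar, on its top face 44 mm up: a hole 14 mm (block's x) by 10 mm (block's y), 40 mm deep. A parked bar's tip stands 34 mm below this point, with the bar's x along the block's x.
- spindle_unit: Lap spindle unit, fixed: green base 190 (own x) by 112 mm (y), 14 mm high; a green housing with steel cover at its -x end, a steel brake drum at its +x end. Each click of the star wheel moves a shoe 1.2 mm to the drum; the gap (0.8 to 6.2 mm) is unknown. After touching, the shoe's springs give 1.7 mm, then the wheel stops hard. Origin under the base's centre. The cover's red arrow points to -y.
- slot (a point): Centre of the access slot, on top of the 4 mm cover, 72 mm up. Slot 14 (unit's x) by 27 mm (unit's y). Star wheel below: 12 teeth, tip radius 24, root 17, 10 mm thick, axis along x 31 mm down, tips 7 and roots 14 mm down. Its pawl lets it turn only one way (top to -y, about 3 N a click) and parks it with gaps centred 7 mm to +y and 4 mm to -y of here (up to 1 mm off), a 4.5 mm tooth between.
- parts_tin: Bystander: closed flat steel tin, 64 x 94 x 27 mm, origin under its centre.
- mug: Bystander: white mug, 95 mm high, origin under it.
- index_gear: Bystander: brass gear lying flat, 50 mm across, 16 mm high.
- loupe: Bystander: folding loupe lying flat, 42 x 62 x 17 mm.
- hex_key: Bystander: black hex key lying flat, 29 x 87 x 5 mm.
- syringe: Bystander: small white syringe with a blue cap lying flat, 22 x 112 x 13 mm.

How it is judged (in metres and radians):
On the way:
1. the bar's blade works on the star wheel inside the slot (horizontal distance between adjuster and slot below 0.02 m and z of adjuster in the frame of spindle_unit below 0.066 m and contact force between adjuster and spindle_unit above 1.5 N), for 0.05 s.
At the end, for the whole second after the job is handed in: The shoe bears on the drum with at least 5 N, and the bar stands released and at rest in the block's slot: tip within 8 mm of the slot's axis and at most 15 mm above the bench, tilted less than 0.1 rad (contact force between spindle_unit and anything else above 5 N and contact force between adjuster and spindle_unit below 0.1 N and horizontal distance between adjuster and block_slot below 0.008 m and z of adjuster in the frame of tool_block below 0.015 m and angle between adjuster's own z axis and vertical below 0.1 rad and linear speed of adjuster below 0.02 m/s); the robot touches nothing.
It fails at once if the bar is forced against the spindle unit or its star wheel with 13 N or more (contact force between adjuster and spindle_unit above 13 N).
It fails at once if a bystander is pushed more than 30 mm (distance of any of parts_tin, mug, index_gear, loupe, hex_key, syringe from where it was at the start of the episode above 0.03 m).
It also fails if it takes over 72 s, if anything falls off the work surface, if the arm or the gripper's body presses on something with over 40 N, if the wrist force passes 120 N, or if a joint passes its speed limit or range.

## Robot

A 6-joint arm with a two-finger parallel gripper is mounted at the origin on a cart in front of the work surface, level with it; the furniture and walls round the work are solid. World frame = base frame: x ahead of the robot, y to its left, z up, the work surface at z = 0. Lengths are in mm, angles in rad, forces in N, time in s.
With the tool pointing down it reaches from about 425 to 950 mm from the base axis. Payload 3.5 kg.
Tool frame: the origin (TCP) lies on the centre line of the jaws, within the pads' length; the fingertips stand 19 mm ahead of it and the grasp point (between the pads) is the TCP (robot.finger_overhang is the distance from the TCP to the fingertips, in mm); z points along the fingers, y is the direction in which the jaws open and shut (so a half turn about z gives the same grasp; the last joint's range is limited). The gripper opens to 85 mm and grips with 20 to 120 N. Pads are 22 mm wide; open, the fingers measure 114 mm over their backs; the gripper's body (76 mm by 85 mm) begins 54 mm behind the grasp point. The pads swing forward as they close: fully open they stand 13 mm farther back than shut.
Start: joints at [-1.369, 0.286, 1.577, -0, 1.279, -0.15], TCP at [232.62, -633.636, 250.325] pointing down, gripper open.
Joint ranges: [-2.77, 2.77], [-0.9, 2.22], [0.21, 2.48], [-1.53, 4.67], [0.24, 2.81], [-2.84, 2.84]. Speed limits (rad/s): [2.79, 2.79, 3.14, 3.14, 3.14, 3.14].

## Interface

Orientations are given as [roll, pitch, yaw] about the fixed x, y, z axes, in that order (R = Rz(yaw) Ry(pitch) Rx(roll)).
In Python, from workcell import robot gives the robot as it stands.
- The arm moves only by the tool arm_command, never from a script. Its argument "plan" is a list of rows, each a list of 3 entries, a list of its own where there are three numbers: the opening in per cent of the stroke, from 0 (shut) to 100 (fully open), then the shift along the tool's x, y, z in mm, then the turn about the tool's z in degrees. A call has 1 to 20 rows; each row shifts and turns the pose as measured when the row begins, along the tool's axes as they then stand; what a row does not reach is not made up. A row lasts 1/10 s, in which the tool goes at most 50 mm and 8.59 degrees, less where a joint would pass 70% of its speed; a pose out of reach is approached as far as the arm can. A call is refused whole if a number of a shift passes 50 or a number of a turn 8.59, either way. A call with a gripper value outside its range is refused whole. The fingers move at their own pace and stop on an object; the grip force is fixed at half the most. Time passes only in rows, so rows that do not move let the fingers close. It gives the time, the measured TCP pose, the force and the opening at its end, in the units of the state.
- robot.get_obs(): the state, without advancing time (a new reading comes with each control period).
- robot.grab_frame(name): name is "side" or "top" or "wrist"; returns the picture (400x640x3 uint8, blue, green, red); there is no depth.
- robot.calibration(name): a dict with "K" (3x3 intrinsics, pixels), "k1" (the pictures are not rectified: a ray, as slopes to the right and down, at radius r is drawn at 1 + k1 r^2 times it, then the intrinsics apply), "extrinsics" (4x4, takes a point from camera to world coordinates); the wrist camera has in their place "T_tool_cam" (4x4, takes a point from camera to tool coordinates, whose origin is the TCP and whose axes are the flange's). Camera axes: x right, y up, looking along -z (the intrinsics and any distortion apply to the point x, -y, -z); pixel columns grow to the right and rows downward; lengths in mm; the calibration is good to about 2 mm. A picture is of the moment at which its call begins: read the wrist's pose just before it. calibration takes no time and is no camera call.
- robot.close_job(): hands the job in, once; it reports no verdict.
The state is a dict: "time_s": time; "qpos": joint angles; "qd": joint speeds; "tau": joint torques, N m; "eef_pos": TCP position; "ee_rot": TCP orientation; "wrist_force": force on the tool from outside, world axes, zero at the start; "torque": the same for the moment, N m; "finger_gap": finger opening in mm.
Only numpy, scipy, OpenCV 4.12 (cv2) and the standard library are available. Lean on these libraries where they do the work, as an engineer would, in place of code of your own. Each camera call takes 0.05 s, during which the arm holds its last target. There are 200 camera calls.

## Working session

There is one attempt and no reset: what is moved stays moved. The work goes in short steps, Python scripts to look and compute and a tool call to move; the robot and the scene stay as the last step left them, time stands still between calls to the robot, and variables do not carry over. Pictures are saved under pics/ and viewed, about 8 in all and at most 12, crops included, and the job is handed in when it is done.

Besides the shell and the picture viewer there is one more tool, called in YAML: its name, and indented under it one key for each argument. arm_command: Moves the arm, as the interface text tells. Its arguments: {"type":"object","properties":{"plan":{"type":"array"}},"required":["plan"]}

```bash
mkdir -p pics; cat > h.py <<'E'
import numpy as np, cv2
from scipy.spatial.transform import Rotation as R
from workcell import robot
def snap(n,f):
    o=robot.get_obs(); im=robot.grab_frame(n); cv2.imwrite('pics/'+f,im); return o,im
def cam(n,o=None):
    c=robot.calibration(n); K=np.array(c['K']);k1=c['k1']
    if n=='wrist':
        T=np.eye(4);T[:3,:3]=R.from_euler('xyz',o['ee_rot']).as_matrix();T[:3,3]=o['eef_pos'];E=T@np.array(c['T_tool_cam'])
    else: E=np.array(c['extrinsics'])
    return K,k1,E
def ray(C,u,v):
    K,k1,E=C
    p=cv2.undistortPoints(np.array([[[u,v]]],float),K,np.array([k1,0,0,0,0.]))[0,0]
    return E[:3,3],E[:3,:3]@np.array([p[0],-p[1],-1])
def onz(C,u,v,z):
    o,d=ray(C,u,v); return o+d*(z-o[2])/d[2]
def proj(C,P):
    K,k1,E=C; p=E[:3,:3].T@(np.array(P,float)-E[:3,3]); x=p[0]/-p[2];y=-p[1]/-p[2];s=1+k1*(x*x+y*y)
    return K[0,0]*x*s+K[0,2],K[1,1]*y*s+K[1,2]
E
python3 - <<'E'
from h import *
for n in('top','side'): 
    snap(n,n+'0.png'); K,k,E=cam(n); print(n,K[0,0],k,E[:3,3].round())
o=robot.get_obs();print(o); print(robot.calibration('wrist'))
E
```

```text
top 492.4456601012347 -0.10824959417391619 [ 424.   86. 1279.]
side 407.1736768505458 -0.024338703329720053 [119. 753. 579.]
{'time_s': 0.1, 'qpos': array([-1.36901478e+00,  2.87085367e-01,  1.57806712e+00, -1.73714886e-05,
        1.27861021e+00, -1.50007013e-01]), 'qd': array([ 0.00213308, -0.00314654, -0.00405488,  0.00034525,  0.00011817,
        0.00120983]), 'tau': array([ 9.04659792e-04, -4.07294941e+01, -2.93698132e+01, -1.70686926e-04,
        3.41335632e-03,  2.86850160e-06]), 'eef_pos': array([ 232.49366733, -633.08844676,  249.06015933]), 'ee_rot': array([-3.13944449e+00, -3.07865386e-04,  3.51793254e-01]), 'wrist_force': array([-0.16209978, -0.67958697, -0.54614158]), 'torque': array([0.00129557, 0.01759027, 0.00790052]), 'finger_gap': 85.25827944217158}
{'K': array([[281.17959019,   0.        , 321.99334416],
       [  0.        , 281.17959019, 201.14033756],
       [  0.        ,   0.        ,   1.        ]]), 'k1': -0.050425280537804616, 'T_tool_cam': array([[ 5.43037148e-04,  9.45467855e-01,  3.25714967e-01,
         8.36304482e+01],
       [ 9.99999554e-01, -2.61705810e-04, -9.07549560e-04,
        -5.80381884e-01],
       [-7.72817437e-04,  3.25715315e-01, -9.45467576e-01,
        -1.24207802e+02],
       [ 0.00000000e+00,  0.00000000e+00,  0.00000000e+00,
         1.00000000e+00]])}
```

View pics/top0.png

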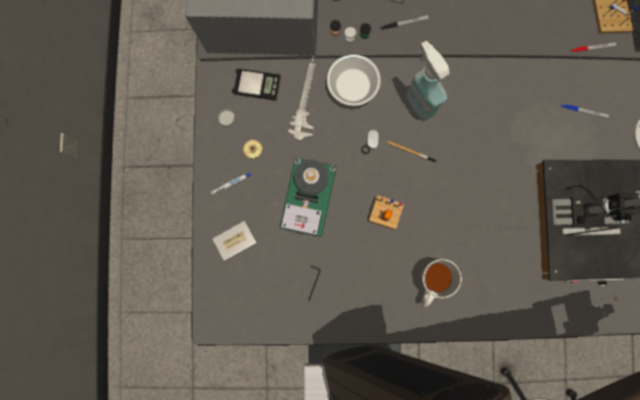

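View pics/side0.png

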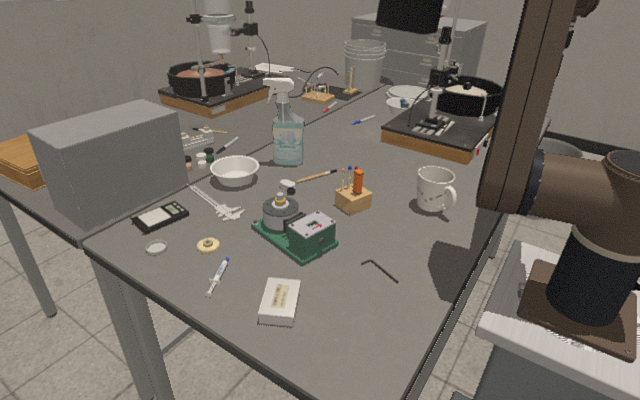

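The top view shows the unit around (309,197), with its steel cover at (301,219) and drum at (312,177). The block is at (387,212) with the orange handle at (388,214), and the mug at (439,279). The side view shows the bar standing in the block at (358,181).

```bash
python3 - <<'E'
from h import *
C=cam('top'); im=cv2.imread('pics/top0.png'); hsv=cv2.cvtColor(im,cv2.COLOR_BGR2HSV)
def blob(m,off=(0,0)):
    n,l,s,c=cv2.connectedComponentsWithStats(m); 
    for i in np.argsort(-s[1:,4])[:2]+1:
        p=np.argwhere(l==i)[:,::-1].astype(np.float32); print(s[i],c[i],cv2.minAreaRect(p))
        yield c[i],cv2.boxPoints(cv2.minAreaRect(p))
print('green')
for c,b in list(blob(cv2.inRange(hsv,(60,80,30),(90,255,160))))[:1]:
    print([onz(C,*q,14)[:2].round() for q in b], np.mean([onz(C,*q,14)[:2] for q in b],0))
print('wood/orange')
roi=np.zeros_like(hsv[:,:,0]);roi[185:240,360:415]=255
for c,b in list(blob(cv2.inRange(hsv,(8,100,120),(25,255,255))&roi))[:1]:
    print([onz(C,*q,44)[:2].round() for q in b])
for c,b in list(blob(cv2.inRange(hsv,(5,220,200),(14,255,255))&roi)): print(onz(C,*c,110))
for n,(u,v) in dict(cover=(301,219),handle=(388,214),mug=(439,279)).items(): print(n,onz(C,u,v,{'cover':72,'handle':110,'mug':90}[n]))
cv2.imwrite('pics/c.png',cv2.resize(im[145:250,265:425],None,fx=5,fy=5,interpolation=cv2.INTER_CUBIC))
E
```

```text
green
[309 165  26  71 482] [323.46887967 199.1120332 ] ((319.3804931640625, 199.22439575195312), (17.879817962646484, 70.54146575927734), 12.094758033752441)
[286 164  16  41 265] [292.76603774 190.57358491] ((293.5, 184.0), (40.0, 15.0), 90.0)
[array([490., 155.]), array([670., 114.]), array([659.,  69.]), array([480., 110.])] [574.82312612 111.88401061]
wood/orange
[369 195  35  34 725] [385.87586207 212.12689655] ((386.1999816894531, 211.9000244140625), (28.776723861694336, 27.51181411743164), 18.434947967529297)
[array([515., -11.]), array([581., -34.]), array([ 557., -103.]), array([491., -79.])]
[386 211   2   3   3] [386.66666667 212.        ] ((386.7000427246094, 212.1000213623047), (0.4472135603427887, 2.2360680103302), 26.56505012512207)
[389 211   2   1   2] [389.5 211. ] ((389.5, 211.0), (1.0, 0.0), 180.0)
[529.73058714 -50.09853796 110.        ]
[532.02638071 -56.93792535 110.        ]
cover [518.94623254 156.58887646  72.        ]
handle [524.89599492 -53.16075524 110.        ]
mug [ 367.81055366 -174.87020162   90.        ]
```

View pics/c.png

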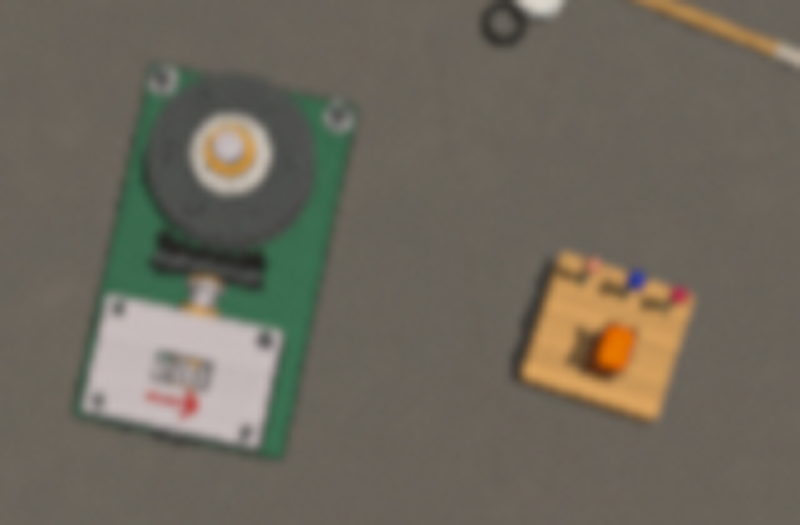

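The crop shows the unit's x axis pointing up the picture with the drum at the +x end. The slot is at crop (183,372), which is pixel (301.6,219.4). The red arrow at crop (175,403) points to the picture's right (world -y). The block and its bar are turned by about -17°.

```bash
cat >> h.py <<'E'
def go(x,y,z,yawdeg,quiet=False):
    """shift in tool axes (tool pointing down) and turn from present pose"""
    o=robot.get_obs(); M=R.from_euler('xyz',o['ee_rot']).as_matrix(); d=np.array([x,y,z])-o['eef_pos']
    t=-(yawdeg-np.degrees(o['ee_rot'][2])+180)%360-180+0; t=-((yawdeg-np.degrees(o['ee_rot'][2])+180)%360-180)
    s=M.T@d; print('pose',o['eef_pos'].round(1),np.degrees(o['ee_rot']).round(1),'F',o['wrist_force'].round(1),'gap',round(o['finger_gap'],1),'t',o['time_s']); print('shift',s.round(1),'turn',round(t,1)); return s,t
E
python3 - <<'E'
from h import *
go(525,-53,250,-17.5)
C=cam('top'); print(onz(C,301.6,219.4,72))
E
```

```text
pose [ 232.5 -633.1  249.1] [-179.9   -0.    20.2] F [-0.2 -0.7 -0.5] gap 85.3 t 0.1
shift [ 4.745e+02 -4.438e+02  2.000e-01] turn 37.7
[517.93939753 155.12086023  72.        ]
```

arm_command:
  plan:
    - [100,[32,-30,0],0]
    - [100,[32,-30,0],0]
    - [100,[32,-30,0],0]
    - [100,[32,-30,0],0]
    - [100,[32,-30,0],0]
    - [100,[32,-30,0],0]
    - [100,[32,-30,0],0]
    - [100,[32,-30,0],0]
    - [100,[32,-30,0],0]
    - [100,[32,-30,0],0]
    - [100,[32,-30,0],0]
    - [100,[32,-30,0],0]
    - [100,[32,-30,0],0]
    - [100,[32,-30,0],0]
    - [100,[26,-24,0],0]
    - [100,[0,0,0],7.5]
    - [100,[0,0,0],7.5]
    - [100,[0,0,0],7.5]
    - [100,[0,0,0],7.5]
    - [100,[0,0,0],7.5]

```text
time_s: 2.1
eef_pos: [530.6, -25.3, 240.4]
ee_rot: [-3.133, 0.015, -0.328]
wrist_force: [-0.7, 0.1, 0.4]
finger_gap: 85.0
```

```bash
python3 - <<'E'
from h import *
go(525,-53,250,-17.5)
o,im=snap('wrist','w1.png')
E
```

```text
pose [530.6 -25.3 240.4] [-179.5    0.8  -18.8] F [-0.7  0.1  0.4] gap 85.0 t 2.1
shift [  3.5  28.  -10. ] turn -1.3
```

View pics/w1.png

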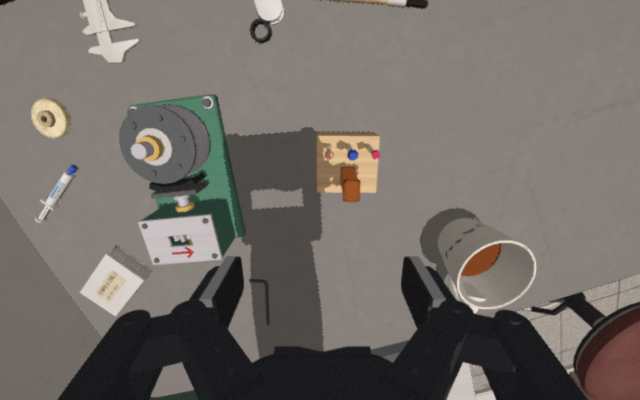

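The wrist view shows both work sites. The block's top spans (317–379, 135–192) and the handle top is at about (352,190). The cover is around (180,239), with its slot at about (181,240).

```bash
python3 - <<'E'
from h import *
o=robot.get_obs(); C=cam('wrist',o); im=cv2.imread('pics/w1.png')
a=cv2.resize(im[205:275,130:230],None,fx=6,fy=6,interpolation=cv2.INTER_CUBIC)
b=cv2.resize(im[120:210,308:390],None,fx=4.66,fy=4.66,interpolation=cv2.INTER_CUBIC)[:420]
cv2.imwrite('pics/c2.png',cv2.resize(np.hstack([a,cv2.resize(b,(380,420))]),None,fx=.8,fy=.8))
hsv=cv2.cvtColor(im,cv2.COLOR_BGR2HSV); print(hsv[190,352],hsv[197,352],hsv[150,330],hsv[230,205],hsv[173,347])
E
```

```text
[ 12 195 154] [ 11 193 152] [ 14  95 155] [176   9 199] [ 11 192 129]
```

View pics/c2.png

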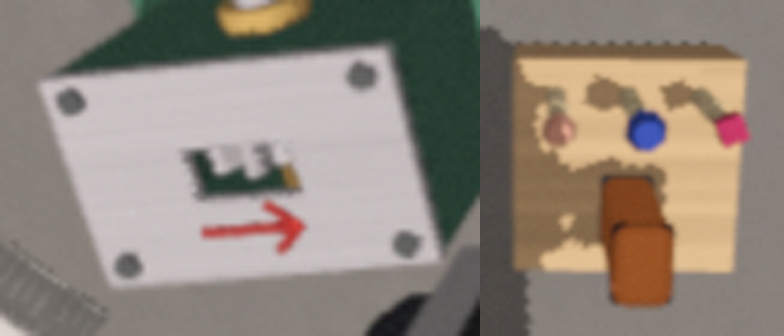

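The left crop shows the slot with corners (183,152), (287,142), (300,190), (198,198), and white teeth in it. The right crop shows the handle top centred at (641,265) and the block top.

```bash
python3 - <<'E'
from h import *
o=robot.get_obs(); C=cam('wrist',o)
L=lambda p:(130+p[0]/4.8-.4,205+p[1]/4.8-.4)
Rr=lambda p:(308+(p[0]-480)/3.71-.4,120+p[1]/3.73-.4)
def rep(n,f,ps,z):
    P=np.array([onz(C,*f(p),z)[:2] for p in ps]); print(n,P.round(1).tolist(),'mean',P.mean(0).round(1))
    if len(P)==4:
        a=(P[0]-P[3]+P[1]-P[2]); b=P[0]-P[1]+P[3]-P[2]  # +x dir, +y dir
        print('  len',np.hypot(*a)/2,np.hypot(*b)/2,'yaw x',np.degrees(np.arctan2(a[1],a[0])),'yaw y-90',np.degrees(np.arctan2(b[1],b[0]))-90)
rep('handle',Rr,[(611,226),(672,226),(668,305),(614,305)],110)
rep('block',Rr,[(515,57),(747,60),(735,270),(515,270)],44)
rep('cover',L,[(40,82),(392,43),(442,262),(110,288)],72)
rep('slot',L,[(183,152),(287,142),(300,190),(198,198)],72)
T=cam('top');S=cam('side'); print('top handle',onz(T,265+613/5,145+348/5,110))
E
```

```text
handle [[538.4, -47.3], [533.4, -61.8], [513.6, -54.9], [518.1, -41.7]] mean [525.9 -51.5]
  len 20.99704318613613 14.630312398578766 yaw x -17.36015107301466 yaw y-90 -18.82996208430933
block [[578.7, -34.2], [555.4, -100.0], [492.7, -79.0], [515.6, -12.1]] mean [535.6 -56.3]
  len 66.50445068570878 70.27469250024313 yaw x -18.92917862903039 yaw y-90 -19.18764917481593
cover [[557.3, 193.8], [538.5, 106.1], [480.9, 121.2], [501.0, 207.8]] mean [519.4 157.2]
  len 58.80126250472732 89.28274059836973 yaw x -14.314023985889266 yaw y-90 -12.581382380051224
slot [[529.3, 169.1], [523.4, 142.7], [510.6, 146.0], [516.8, 171.9]] mean [520.  157.4]
  len 13.007952904176003 26.819056791410095 yaw x -13.646941119732952 yaw y-90 -12.982075334168158
top handle [523.47460525 -52.16712728 110.        ]
```

```bash
python3 - <<'E'
from h import *
go(525.5,-51.5,150,-18.8)
E
```

```text
pose [530.5 -25.2 240.2] [-179.5    0.9  -19. ] F [ 0.2 -0.9  0.1] gap 85.4 t 2.15
shift [ 5.2 27.2 89.9] turn -0.2
```

arm_command:
  plan:
    - [100,[2,10,20],0]
    - [100,[2,10,25],0]
    - [100,[1,7,25],0]
    - [100,[0,0,10],0]
    - [100,[0,0,0],0]

```text
time_s: 2.65
eef_pos: [525.4, -51.7, 157.6]
ee_rot: [-3.132, 0.014, -0.321]
wrist_force: [0.0, -0.1, 0.6]
finger_gap: 85.4
```

```bash
python3 - <<'E'
from h import *
go(525.5,-51.5,72,-18.8)
E
```

```text
pose [525.4 -51.7 157.6] [-179.4    0.8  -18.4] F [ 0.  -0.1  0.6] gap 85.4 t 2.65
shift [ 1.2  0.6 85.6] turn 0.4
```

arm_command:
  plan:
    - [100,[0,0,20],0]
    - [100,[0,0,20],0]
    - [100,[1,0,20],0]
    - [100,[0,0,15],0]
    - [100,[0,0,6],0]
    - [100,[0,0,0],0]

```text
time_s: 3.25
eef_pos: [531.3, -50.4, 81.5]
ee_rot: [-3.131, 0.002, -0.314]
wrist_force: [0.2, -0.3, 0.4]
finger_gap: 85.4
```

```bash
python3 - <<'E'
from h import *
go(525.5,-51.5,72,-18.8)
E
```

```text
pose [531.3 -50.4  81.5] [-1.794e+02  1.000e-01 -1.800e+01] F [ 0.2 -0.3  0.4] gap 85.4 t 3.25
shift [-5.1  2.9  9.5] turn 0.8
```

arm_command:
  plan:
    - [100,[-4,2,4],0.8]
    - [100,[-1,1,4],0]
    - [100,[0,0,2],0]
    - [100,[0,0,0],0]

```text
time_s: 3.65
eef_pos: [527.5, -52.1, 74.5]
ee_rot: [-3.131, -0.004, -0.328]
wrist_force: [0.2, -0.1, 0.1]
finger_gap: 85.2
```

```bash
python3 - <<'E'
from h import *
go(525.5,-51.5,72,-18.8)
E
```

```text
pose [527.5 -52.1  74.5] [-179.4   -0.2  -18.8] F [ 0.2 -0.1  0.1] gap 85.2 t 3.65
shift [-2.1  0.1  2.5] turn 0.0
```

arm_command:
  plan:
    - [100,[-2,0,3],0]
    - [100,[0,0,0],0]
    - [0,[0,0,0],0]
    - [0,[0,0,0],0]
    - [0,[0,0,0],0]
    - [0,[0,0,0],0]
    - [0,[0,0,0],0]
    - [0,[0,0,0],0]
    - [0,[0,0,0],0]
    - [0,[0,0,0],0]

```text
time_s: 4.65
eef_pos: [526.1, -51.6, 72.1]
ee_rot: [-3.131, -0.006, -0.328]
wrist_force: [-1.1, -0.2, 0.7]
finger_gap: 15.4
```

```bash
python3 - <<'E'
from h import *
go(525.5,-51.5,160,-18.8)
E
```

```text
pose [526.1 -51.6  72.1] [-179.4   -0.3  -18.8] F [-1.1 -0.2  0.7] gap 15.4 t 4.65
shift [ -0.1  -0.9 -87.9] turn 0.0
```

arm_command:
  plan:
    - [0,[0,0,-8],0]
    - [0,[0,0,-8],0]
    - [0,[0,0,-8],0]
    - [0,[0,0,-8],0]
    - [0,[0,0,-8],0]
    - [0,[0,0,0],0]

```text
time_s: 5.25
eef_pos: [525.7, -51.9, 115.9]
ee_rot: [-3.131, -0.006, -0.328]
wrist_force: [0.5, -0.6, 0.5]
finger_gap: 15.6
```

```bash
python3 - <<'E'
from h import *
go(526.1,-51.6,165,-18.8)
E
```

```text
pose [525.7 -51.9 115.9] [-179.4   -0.3  -18.8] F [ 0.5 -0.6  0.5] gap 15.6 t 5.25
shift [  0.6  -1.  -49.1] turn -0.0
```

arm_command:
  plan:
    - [0,[0,0,-25],0]
    - [0,[0,0,-22],0]
    - [0,[-12,-33,0],0]
    - [0,[-12,-33,0],0]
    - [0,[-12,-33,0],0]
    - [0,[-12,-33,0],0]
    - [0,[-12,-33,0],0]
    - [0,[-11,-28,0],0]
    - [0,[0,0,0],-5.6]
    - [0,[0,0,0],0]

```text
time_s: 6.25
eef_pos: [520.0, 160.4, 167.6]
ee_rot: [-3.13, -0.009, -0.231]
wrist_force: [0.2, 0.8, -1.6]
finger_gap: 15.4
```

```bash
python3 - <<'E'
from h import *
go(520,157.4,150,-13.2)
E
```

```text
pose [520.  160.4 167.6] [-179.4   -0.5  -13.2] F [ 0.2  0.8 -1.6] gap 15.4 t 6.25
shift [ 0.5  3.1 17.5] turn -0.0
```

arm_command:
  plan:
    - [0,[1,-4,10],0]
    - [0,[0,0,10],0]
    - [0,[0,0,1],0]
    - [0,[0,0,0],0]

```text
time_s: 6.65
eef_pos: [521.8, 163.1, 143.7]
ee_rot: [-3.131, -0.007, -0.238]
wrist_force: [0.3, -0.1, -0.8]
finger_gap: 15.4
```

```bash
python3 - <<'E'
from h import *
go(521.6,164.2,146,-13.2)
o,im=snap('wrist','w2.png'); C=cam('wrist',o)
print(C[2][:3,3], [np.round(proj(C,p)) for p in([520,157.4,72],[521.6,164.2,84])])
u,v=map(int,proj(C,[520,157.4,76]))
c=im[max(0,v-75):v+75,u-95:u+95]; print(u-95,v-75); cv2.imwrite('pics/c3.png',cv2.resize(c,None,fx=4,fy=4,interpolation=cv2.INTER_CUBIC))
E
```

```text
pose [521.8 163.1 143.7] [-179.4   -0.4  -13.6] F [ 0.3 -0.1 -0.8] gap 15.4 t 6.65
shift [-0.4 -1.  -2.3] turn -0.4
[601.72913003 142.8152295  268.4282822 ] [array([331., 222.]), array([322., 229.])]
236 149
```

View pics/c3.png

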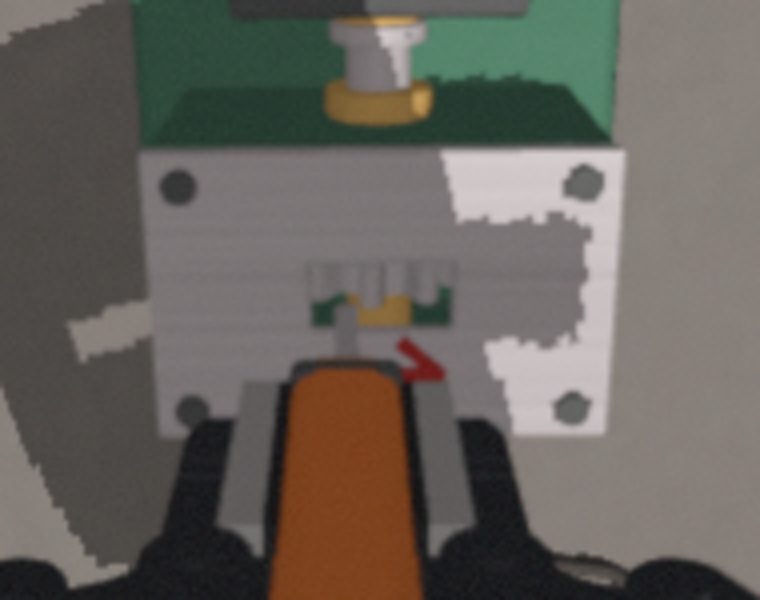

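The crop shows the slot with corners (306,262), (456,262), (452,327), (312,327). The blade tip at (346,306) hangs over its left (+y) half.

```bash
python3 - <<'E'
from h import *
o=robot.get_obs(); C=cam('wrist',o)
f=lambda x,y,z: onz(C,236+x/4-.4,149+y/4-.4,z)
s=np.mean([f(306,262,72),f(456,262,72),f(452,327,72),f(312,327,72)],0); b=f(346,307,81.7)
e=[f(140,150,72),f(625,150,72)]; d=e[0]-e[1]; th=np.arctan2(d[1],d[0])-np.pi/2; print('yaw',np.degrees(th),np.hypot(*d[:2]))
ux=np.array([np.cos(th),np.sin(th),0]);uy=np.array([-np.sin(th),np.cos(th),0])
print('slot',s,'blade face',b,'TCP-slot unit x,y',(o['eef_pos']-s)@ux,(o['eef_pos']-s)@uy,'blade-slot',(b-s)@ux,(b-s)@uy)
E
```

```text
yaw -13.438595427899532 87.94998560236574
slot [519.83460037 157.4043599   72.        ] blade face [523.04363124 163.4416431   81.7       ] TCP-slot unit x,y 0.447502519682923 5.93923558494583 blade-slot 1.7180826440594257 6.6177684783278234
```

arm_command:
  plan:
    - [0,[1,-0.5,3],0]
    - [0,[0,0,4],0]
    - [0,[0,0,3],0]
    - [0,[0,0,3],0]
    - [0,[0,0,0],0]

```text
time_s: 7.2
eef_pos: [523.5, 162.6, 130.0]
ee_rot: [-3.131, -0.007, -0.24]
wrist_force: [-0.2, -0.1, -0.6]
finger_gap: 15.3
```

```bash
cat > st.py <<'E'
from h import *
o=robot.get_obs();M=R.from_euler('xyz',o['ee_rot']).as_matrix()
s=np.array([519.8,157.4,72]);th=np.radians(-13.4);U=np.array([[np.cos(th),np.sin(th)],[-np.sin(th),np.cos(th)]])
tip=o['eef_pos']+M@R.from_euler('xyz',[-3.131,-.006,0]).as_matrix().T@np.array([0,0,-62])
print('TCP rel',(U@(o['eef_pos']-s)[:2]).round(2),'tip rel slot',(U@(tip-s)[:2]).round(2),'depth',round(72-tip[2],2),'F unit',(U@o['wrist_force'][:2]).round(2),round(o['wrist_force'][2],2),'rot',np.degrees(o['ee_rot']).round(2),'t',o['time_s'])
E
python3 st.py
```

```text
TCP rel [2.4  5.95] tip rel slot [2.49 5.95] depth 4.0 F unit [-0.18 -0.12] -0.59 rot [-179.4    -0.43  -13.75] t 7.2
```

arm_command:
  plan:
    - [0,[0,-0.5,1.5],0]
    - [0,[0,-0.2,1.5],0]
    - [0,[0,0,1.5],0]
    - [0,[0,0,0],0]

```text
time_s: 7.6
eef_pos: [523.9, 163.6, 125.4]
ee_rot: [-3.131, -0.008, -0.24]
wrist_force: [-0.1, 0.4, -0.8]
finger_gap: 15.6
```

```bash
python3 st.py
```

```text
TCP rel [2.55 6.96] tip rel slot [2.68 6.97] depth 8.63 F unit [-0.19  0.34] -0.79 rot [-179.39   -0.46  -13.74] t 7.6
```

arm_command:
  plan:
    - [0,[0,0,1.2],0]
    - [0,[0,0,1.2],0]
    - [0,[0,0,0.8],0]
    - [0,[0,0,0],0]

```text
time_s: 8.0
eef_pos: [524.0, 163.7, 122.1]
ee_rot: [-3.131, -0.008, -0.24]
wrist_force: [-0.7, 0.4, -0.7]
finger_gap: 15.0
```

```bash
python3 st.py
```

```text
TCP rel [2.67 7.08] tip rel slot [2.82 7.09] depth 11.93 F unit [-0.82  0.23] -0.71 rot [-179.38   -0.48  -13.74] t 8.0
```

arm_command:
  plan:
    - [0,[0,1,0],0]
    - [0,[0,1,0],0]
    - [0,[0,1,0],0]
    - [0,[0,1,0],0]

```text
time_s: 8.4
eef_pos: [523.3, 160.6, 122.3]
ee_rot: [-3.128, -0.009, -0.241]
wrist_force: [0.2, 2.7, -0.9]
finger_gap: 15.3
```

```bash
python3 st.py
```

```text
TCP rel [2.67 3.96] tip rel slot [2.85 4.17] depth 11.72 F unit [-0.45  2.69] -0.9 rot [-179.2   -0.5  -13.8] t 8.4
```

arm_command:
  plan:
    - [0,[0,1.2,0],0]
    - [0,[0,1.2,0],0]
    - [0,[0,1.2,0],0]
    - [0,[0,1.2,0],0]
    - [0,[0,1.2,0],0]

```text
time_s: 8.9
eef_pos: [521.9, 154.7, 122.4]
ee_rot: [-3.127, -0.009, -0.241]
wrist_force: [1.2, 1.8, -1.8]
finger_gap: 15.1
```

```bash
python3 st.py
```

```text
TCP rel [ 2.69 -2.17] tip rel slot [ 2.91 -1.9 ] depth 11.62 F unit [0.71 2.07] -1.79 rot [-179.15   -0.54  -13.8 ] t 8.9
```

arm_command:
  plan:
    - [0,[0,1.2,0],0]
    - [0,[0,1.2,0],0]
    - [0,[0,0.6,0],0]

```text
time_s: 9.2
eef_pos: [521.0, 150.9, 122.2]
ee_rot: [-3.128, -0.009, -0.241]
wrist_force: [-0.4, 1.8, -1.3]
finger_gap: 15.4
```

```bash
python3 st.py
```

```text
TCP rel [ 2.68 -6.03] tip rel slot [ 2.87 -5.83] depth 11.84 F unit [-0.82  1.7 ] -1.27 rot [-179.21   -0.52  -13.8 ] t 9.2
```

arm_command:
  plan:
    - [0,[0,0.6,0],0]
    - [0,[0,-1,0],0]
    - [0,[0,-1,0],0]
    - [0,[0,0,-2],0]
    - [0,[0,0,-2.5],0]
    - [0,[0,0,-2.5],0]
    - [0,[0,-2.5,0],0]
    - [0,[0,-3,0],0]
    - [0,[0,-3,0],0]
    - [0,[0,-2.5,0],0]
    - [0,[0,0,0],0]

```text
time_s: 10.3
eef_pos: [524.1, 163.2, 130.2]
ee_rot: [-3.13, -0.009, -0.24]
wrist_force: [-0.8, -0.2, -1.2]
finger_gap: 15.1
```

```bash
python3 st.py
```

```text
TCP rel [2.85 6.6 ] tip rel slot [3.06 6.65] depth 3.82 F unit [-0.76 -0.36] -1.23 rot [-179.34   -0.53  -13.74] t 10.3
```

arm_command:
  plan:
    - [0,[-0.7,-0.4,2],0]
    - [0,[0,0,1.3],0]
    - [0,[0,0,1.3],0]
    - [0,[0,0,1.3],0]
    - [0,[0,0,1.2],0]
    - [0,[0,0,1],0]
    - [0,[0,0,0],0]

```text
time_s: 11.0
eef_pos: [523.2, 163.7, 120.7]
ee_rot: [-3.131, -0.008, -0.24]
wrist_force: [-0.3, 0.4, -1.2]
finger_gap: 15.4
```

```bash
python3 st.py
```

```text
TCP rel [1.8  6.91] tip rel slot [1.93 6.93] depth 13.27 F unit [-0.34  0.31] -1.23 rot [-179.38   -0.47  -13.74] t 11.0
```

arm_command:
  plan:
    - [0,[0,0.5,-1.2],0]
    - [0,[0,1.2,0],0]
    - [0,[0,1.2,0],0]
    - [0,[0,1.2,0],0]
    - [0,[0,1.2,0],0]
    - [0,[0,1.2,0],0]

```text
time_s: 11.6
eef_pos: [522.0, 158.4, 122.5]
ee_rot: [-3.126, -0.009, -0.241]
wrist_force: [-0.6, 1.8, -1.4]
finger_gap: 15.4
```

```bash
python3 st.py
```

```text
TCP rel [1.87 1.48] tip rel slot [2.06 1.76] depth 11.47 F unit [-0.94  1.58] -1.38 rot [-179.13   -0.52  -13.81] t 11.6
```

arm_command:
  plan:
    - [0,[0,1.2,0],0]
    - [0,[0,1.2,0],0]
    - [0,[0,1.2,0],0]
    - [0,[0,1.2,0],0]

```text
time_s: 12.0
eef_pos: [520.7, 153.1, 122.3]
ee_rot: [-3.127, -0.009, -0.241]
wrist_force: [0.4, 0.2, -1.8]
finger_gap: 15.5
```

```bash
python3 st.py
```

```text
TCP rel [ 1.84 -3.99] tip rel slot [ 2.04 -3.75] depth 11.71 F unit [0.36 0.29] -1.83 rot [-179.17   -0.53  -13.8 ] t 12.0
```

arm_command:
  plan:
    - [0,[0,1.2,0],0]
    - [0,[0,0.8,0],0]

```text
time_s: 12.2
eef_pos: [520.1, 150.8, 122.2]
ee_rot: [-3.127, -0.009, -0.241]
wrist_force: [0.6, 2.4, -1.1]
finger_gap: 15.7
```

```bash
python3 st.py
```

```text
TCP rel [ 1.86 -6.38] tip rel slot [ 2.05 -6.14] depth 11.76 F unit [0.04 2.44] -1.11 rot [-179.18   -0.52  -13.81] t 12.2
```

arm_command:
  plan:
    - [0,[0,0.3,0],0]
    - [0,[0,-1,0],0]
    - [0,[0,-1,0],0]
    - [0,[0,0,-2],0]
    - [0,[0,0,-2.5],0]
    - [0,[0,0,-2.5],0]
    - [0,[0,-2.5,0],0]
    - [0,[0,-3,0],0]
    - [0,[0,-3,0],0]
    - [0,[0,-2.5,0],0]
    - [0,[0,0,0],0]
    - [0,[0,-0.3,2],0]
    - [0,[0,0,1.2],0]
    - [0,[0,0,1.2],0]
    - [0,[0,0,1.2],0]
    - [0,[0,0,1.0],0]
    - [0,[0,0,0],0]

```text
time_s: 13.9
eef_pos: [523.0, 163.4, 122.5]
ee_rot: [-3.131, -0.008, -0.24]
wrist_force: [0.5, -0.2, 0.1]
finger_gap: 15.3
```

```bash
python3 st.py
```

```text
TCP rel [1.75 6.63] tip rel slot [1.89 6.65] depth 11.53 F unit [ 0.52 -0.05] 0.14 rot [-179.37   -0.47  -13.74] t 13.9
```

arm_command:
  plan:
    - [0,[0,1.2,0],0]
    - [0,[0,1.2,0],0]
    - [0,[0,1.2,0],0]
    - [0,[0,1.2,0],0]

```text
time_s: 14.3
eef_pos: [522.2, 159.8, 122.8]
ee_rot: [-3.127, -0.009, -0.241]
wrist_force: [0.3, 2.0, -2.1]
finger_gap: 15.1
```

```bash
python3 st.py
```

```text
TCP rel [1.77 2.85] tip rel slot [1.94 3.1 ] depth 11.17 F unit [-0.17  2.  ] -2.09 rot [-179.16   -0.5   -13.81] t 14.3
```

arm_command:
  plan:
    - [0,[0,1.2,0],0]
    - [0,[0,1.2,0],0]
    - [0,[0,1.2,0],0]

```text
time_s: 14.6
eef_pos: [521.3, 156.1, 122.9]
ee_rot: [-3.126, -0.009, -0.241]
wrist_force: [0.5, 1.9, -1.3]
finger_gap: 15.5
```

```bash
python3 st.py
```

```text
TCP rel [ 1.78 -0.89] tip rel slot [ 1.97 -0.61] depth 11.13 F unit [0.09 1.93] -1.32 rot [-179.13   -0.52  -13.81] t 14.6
```

arm_command:
  plan:
    - [0,[0,1.2,0],0]
    - [0,[0,1.2,0],0]
    - [0,[0,1.2,0],0]

```text
time_s: 14.9
eef_pos: [520.3, 151.8, 122.7]
ee_rot: [-3.128, -0.009, -0.241]
wrist_force: [0.0, 0.1, -1.1]
finger_gap: 15.1
```

arm_command:
  plan:
    - [0,[0,1.2,0],0]
    - [0,[0,0.8,0],0]

```text
time_s: 15.1
eef_pos: [519.9, 149.8, 122.7]
ee_rot: [-3.127, -0.009, -0.241]
wrist_force: [-0.2, 1.9, -0.6]
finger_gap: 15.0
```

```bash
python3 st.py
```

```text
TCP rel [ 1.85 -7.33] tip rel slot [ 2.05 -7.07] depth 11.29 F unit [-0.6   1.83] -0.57 rot [-179.15   -0.52  -13.83] t 15.1
```

arm_command:
  plan:
    - [0,[0,0.3,0],0]
    - [0,[0,-1,0],0]
    - [0,[0,-1,0],0]
    - [0,[0,0,-2],0]
    - [0,[0,0,-2.5],0]
    - [0,[0,0,-2.5],0]
    - [0,[0,-2.5,0],0]
    - [0,[0,-3,0],0]
    - [0,[0,-3,0],0]
    - [0,[0,-2.5,0],0]
    - [0,[0,0,0],0]
    - [0,[0,-0.3,2],0]
    - [0,[0,0,1.2],0]
    - [0,[0,0,1.3],0]
    - [0,[0,0,1.3],0]
    - [0,[0,0,1.3],0]
    - [0,[0,0,0],0]

```text
time_s: 16.8
eef_pos: [522.7, 162.4, 122.3]
ee_rot: [-3.131, -0.008, -0.24]
wrist_force: [-0.9, -0.2, -0.9]
finger_gap: 15.5
```

```bash
python3 st.py
```

```text
TCP rel [1.67 5.55] tip rel slot [1.8  5.58] depth 11.73 F unit [-0.8  -0.38] -0.94 rot [-179.37   -0.46  -13.74] t 16.8
```

arm_command:
  plan:
    - [0,[0,1.2,0],0]
    - [0,[0,1.2,0],0]
    - [0,[0,1.2,0],0]

```text
time_s: 17.1
eef_pos: [522.2, 159.8, 122.5]
ee_rot: [-3.127, -0.009, -0.241]
wrist_force: [-0.1, 1.8, -1.4]
finger_gap: 15.4
```

```bash
python3 st.py
```

```text
TCP rel [1.76 2.87] tip rel slot [1.92 3.1 ] depth 11.46 F unit [-0.52  1.69] -1.42 rot [-179.18   -0.49  -13.81] t 17.1
```

arm_command:
  plan:
    - [0,[0,1.2,0],0]
    - [0,[0,1.2,0],0]
    - [0,[0,1.2,0],0]

```text
time_s: 17.4
eef_pos: [521.3, 156.3, 122.6]
ee_rot: [-3.126, -0.009, -0.241]
wrist_force: [0.7, 2.1, -1.4]
finger_gap: 15.2
```

```bash
python3 st.py
```

```text
TCP rel [ 1.73 -0.68] tip rel slot [ 1.91 -0.39] depth 11.38 F unit [0.16 2.22] -1.42 rot [-179.13   -0.52  -13.81] t 17.4
```

arm_command:
  plan:
    - [0,[0,1.2,0],0]
    - [0,[0,1.2,0],0]
    - [0,[0,1.2,0],0]

```text
time_s: 17.7
eef_pos: [520.3, 152.1, 122.4]
ee_rot: [-3.127, -0.009, -0.241]
wrist_force: [0.1, 0.9, -1.5]
finger_gap: 15.2
```

arm_command:
  plan:
    - [0,[0,1,0],0]
    - [0,[0,0.8,0],0]

```text
time_s: 17.9
eef_pos: [519.9, 150.3, 122.5]
ee_rot: [-3.127, -0.009, -0.241]
wrist_force: [0.7, 2.4, -1.4]
finger_gap: 15.2
```

```bash
python3 st.py
```

```text
TCP rel [ 1.75 -6.88] tip rel slot [ 1.94 -6.61] depth 11.53 F unit [0.1 2.5] -1.38 rot [-179.14   -0.51  -13.83] t 17.9
```

arm_command:
  plan:
    - [0,[0,0,0],0]
    - [0,[0,-1,0],0]
    - [0,[0,-1,0],0]
    - [0,[0,0,-2],0]
    - [0,[0,0,-2.5],0]
    - [0,[0,0,-2.5],0]
    - [0,[0,-2.5,0],0]
    - [0,[0,-3,0],0]
    - [0,[0,-3,0],0]
    - [0,[0,-2.7,0],0]
    - [0,[0,-0.5,0],0]
    - [0,[0,-0.3,2],0]
    - [0,[0,0,1.2],0]
    - [0,[0,0,1.3],0]
    - [0,[0,0,1.3],0]
    - [0,[0,0,1.3],0]
    - [0,[0,0,0],0]

```text
time_s: 19.6
eef_pos: [523.1, 163.9, 122.2]
ee_rot: [-3.13, -0.008, -0.24]
wrist_force: [0.8, 0.1, -0.7]
finger_gap: 14.8
```

```bash
python3 st.py
```

```text
TCP rel [1.67 7.1 ] tip rel slot [1.8  7.13] depth 11.84 F unit [0.75 0.29] -0.75 rot [-179.36   -0.46  -13.75] t 19.6
```

arm_command:
  plan:
    - [0,[0,1.2,0],0]
    - [0,[0,1.2,0],0]
    - [0,[0,1.2,0],0]
    - [0,[0,1.2,0],0]

```text
time_s: 20.0
eef_pos: [522.2, 160.2, 122.4]
ee_rot: [-3.127, -0.009, -0.241]
wrist_force: [-0.3, 3.3, -0.5]
finger_gap: 15.4
```

```bash
python3 st.py
```

```text
TCP rel [1.71 3.26] tip rel slot [1.87 3.52] depth 11.56 F unit [-1.09  3.1 ] -0.47 rot [-179.15   -0.49  -13.82] t 20.0
```

arm_command:
  plan:
    - [0,[0,1.2,0],0]
    - [0,[0,1.2,0],0]
    - [0,[0,1.2,0],0]

```text
time_s: 20.3
eef_pos: [521.4, 157.0, 122.5]
ee_rot: [-3.125, -0.009, -0.242]
wrist_force: [0.5, 2.4, -1.8]
finger_gap: 15.4
```

```bash
python3 st.py
```

```text
TCP rel [ 1.65 -0.02] tip rel slot [1.83 0.34] depth 11.46 F unit [-0.11  2.48] -1.75 rot [-179.06   -0.51  -13.84] t 20.3
```

arm_command:
  plan:
    - [0,[0,1.2,0],0]
    - [0,[0,1.2,0],0]

```text
time_s: 20.5
eef_pos: [520.8, 154.6, 122.4]
ee_rot: [-3.125, -0.009, -0.242]
wrist_force: [1.1, 2.5, -1.7]
finger_gap: 15.4
```

arm_command:
  plan:
    - [0,[0,1.2,0],0]
    - [0,[0,1,0],0]

```text
time_s: 20.7
eef_pos: [520.3, 152.3, 122.3]
ee_rot: [-3.124, -0.009, -0.242]
wrist_force: [0.6, 3.4, -1.5]
finger_gap: 15.5
```

```bash
python3 st.py
```

```text
TCP rel [ 1.62 -4.85] tip rel slot [ 1.83 -4.45] depth 11.7 F unit [-0.2   3.48] -1.49 rot [-179.01   -0.53  -13.86] t 20.7
```

arm_command:
  plan:
    - [0,[0,1.2,0],0]
    - [0,[0,1.2,0],0]

```text
time_s: 20.9
eef_pos: [519.8, 150.1, 122.4]
ee_rot: [-3.123, -0.009, -0.242]
wrist_force: [-0.1, 5.0, -1.8]
finger_gap: 15.4
```

```bash
python3 st.py
```

```text
TCP rel [ 1.66 -7.07] tip rel slot [ 1.88 -6.59] depth 11.61 F unit [-1.28  4.88] -1.8 rot [-178.95   -0.54  -13.89] t 20.9
```

arm_command:
  plan:
    - [0,[0,-1,0],0]
    - [0,[0,-1,0],0]
    - [0,[0,0,0],0]

```text
time_s: 21.2
eef_pos: [520.1, 151.1, 122.7]
ee_rot: [-3.126, -0.009, -0.241]
wrist_force: [0.5, 1.3, -0.9]
finger_gap: 15.3
```

```bash
python3 st.py
```

```text
TCP rel [ 1.76 -6.07] tip rel slot [ 1.95 -5.77] depth 11.29 F unit [0.16 1.38] -0.9 rot [-179.12   -0.52  -13.84] t 21.2
```

arm_command:
  plan:
    - [0,[0,-1,0],0]
    - [0,[0,0,0],0]

```text
time_s: 21.4
eef_pos: [520.2, 151.5, 122.6]
ee_rot: [-3.128, -0.009, -0.241]
wrist_force: [0.4, 0.5, 0.3]
finger_gap: 15.7
```

```bash
python3 st.py
```

```text
TCP rel [ 1.79 -5.67] tip rel slot [ 1.98 -5.5 ] depth 11.4 F unit [0.24 0.6 ] 0.28 rot [-179.24   -0.51  -13.79] t 21.4
```

arm_command:
  plan:
    - [0,[0,-0.8,0],0]
    - [0,[0,-0.5,-2],0]
    - [0,[0,0,-2.5],0]
    - [0,[0,0,-2.5],0]
    - [0,[0,-2.5,0],0]
    - [0,[0,-3,0],0]
    - [0,[0,-3,0],0]
    - [0,[0,-2.7,0],0]
    - [0,[0,-0.3,0],0]
    - [0,[0,0,2],0]
    - [0,[0,0,1.2],0]
    - [0,[0,0,1.3],0]
    - [0,[0,0,1.3],0]
    - [0,[0,0,1.2],0]
    - [0,[0,0,0],0]

```text
time_s: 22.9
eef_pos: [523.1, 164.3, 122.1]
ee_rot: [-3.131, -0.008, -0.24]
wrist_force: [0.3, -0.0, -1.4]
finger_gap: 15.4
```

```bash
python3 st.py
```

```text
TCP rel [1.59 7.48] tip rel slot [1.71 7.5 ] depth 11.92 F unit [0.33 0.07] -1.43 rot [-179.37   -0.45  -13.74] t 22.9
```

arm_command:
  plan:
    - [0,[0,1,0],0]
    - [0,[0,1,0],0]
    - [0,[0,1,0],0]

```text
time_s: 23.2
eef_pos: [522.6, 162.2, 122.1]
ee_rot: [-3.128, -0.008, -0.241]
wrist_force: [-0.5, 3.6, -1.7]
finger_gap: 15.6
```

```bash
python3 st.py
```

```text
TCP rel [1.58 5.26] tip rel slot [1.71 5.47] depth 11.87 F unit [-1.33  3.35] -1.72 rot [-179.2    -0.47  -13.81] t 23.2
```

arm_command:
  plan:
    - [0,[0,1,0],0]
    - [0,[0,1,0],0]
    - [0,[0,1,0],0]

```text
time_s: 23.5
eef_pos: [522.1, 160.6, 122.3]
ee_rot: [-3.123, -0.009, -0.242]
wrist_force: [0.6, 3.9, -2.3]
finger_gap: 15.7
```

```bash
python3 st.py
```

```text
TCP rel [1.52 3.7 ] tip rel slot [1.71 4.19] depth 11.68 F unit [-0.35  3.97] -2.28 rot [-178.94   -0.51  -13.88] t 23.5
```

arm_command:
  plan:
    - [0,[0,1,0],0]
    - [0,[0,1,0],0]

```text
time_s: 23.7
eef_pos: [521.8, 159.1, 122.5]
ee_rot: [-3.122, -0.009, -0.243]
wrist_force: [-0.4, 4.5, -1.1]
finger_gap: 15.4
```

```bash
python3 st.py
```

```text
TCP rel [1.54 2.08] tip rel slot [1.75 2.64] depth 11.5 F unit [-1.47  4.27] -1.06 rot [-178.87   -0.53  -13.9 ] t 23.7
```

arm_command:
  plan:
    - [0,[0,1.2,0],0]
    - [0,[0,1.2,0],0]

```text
time_s: 23.9
eef_pos: [521.3, 156.8, 122.5]
ee_rot: [-3.121, -0.009, -0.243]
wrist_force: [1.0, 3.8, -2.4]
finger_gap: 15.2
```

```bash
python3 st.py
```

```text
TCP rel [ 1.54 -0.2 ] tip rel slot [1.77 0.42] depth 11.46 F unit [0.1  3.94] -2.44 rot [-178.82   -0.54  -13.91] t 23.9
```

arm_command:
  plan:
    - [0,[0,1.2,0],0]
    - [0,[0,1.2,0],0]

```text
time_s: 24.1
eef_pos: [520.7, 154.5, 122.4]
ee_rot: [-3.12, -0.01, -0.243]
wrist_force: [1.0, 3.3, -2.9]
finger_gap: 15.2
```

```bash
python3 st.py
```

```text
TCP rel [ 1.51 -2.64] tip rel slot [ 1.75 -1.98] depth 11.61 F unit [0.24 3.48] -2.88 rot [-178.78   -0.56  -13.93] t 24.1
```

arm_command:
  plan:
    - [0,[0,1.2,0],0]
    - [0,[0,1.2,0],0]

```text
time_s: 24.3
eef_pos: [520.1, 152.4, 122.2]
ee_rot: [-3.119, -0.01, -0.244]
wrist_force: [2.0, 6.0, -2.0]
finger_gap: 15.2
```

```bash
python3 st.py
```

```text
TCP rel [ 1.49 -4.8 ] tip rel slot [ 1.73 -4.05] depth 11.82 F unit [0.56 6.33] -1.98 rot [-178.7    -0.56  -13.97] t 24.3
```

arm_command:
  plan:
    - [0,[0,1.2,0],0]
    - [0,[0,1,0],0]

```text
time_s: 24.5
eef_pos: [519.8, 151.1, 122.2]
ee_rot: [-3.116, -0.01, -0.245]
wrist_force: [1.5, 6.9, -2.4]
finger_gap: 15.6
```

```bash
python3 st.py
```

```text
TCP rel [ 1.49 -6.15] tip rel slot [ 1.76 -5.2 ] depth 11.78 F unit [-0.16  7.08] -2.44 rot [-178.51   -0.58  -14.04] t 24.5
```

arm_command:
  plan:
    - [0,[0,1,0],0]

```text
time_s: 24.6
eef_pos: [519.7, 150.7, 122.3]
ee_rot: [-3.114, -0.01, -0.246]
wrist_force: [1.6, 5.8, -3.1]
finger_gap: 15.5
```

```bash
python3 st.py
```

```text
TCP rel [ 1.46 -6.58] tip rel slot [ 1.74 -5.51] depth 11.7 F unit [0.26 6.04] -3.13 rot [-178.4    -0.59  -14.09] t 24.6
```

arm_command:
  plan:
    - [0,[0,1,0],0]

```text
time_s: 24.7
eef_pos: [519.6, 150.3, 122.4]
ee_rot: [-3.112, -0.011, -0.247]
wrist_force: [2.0, 6.4, -2.2]
finger_gap: 15.7
```

```bash
python3 st.py
```

```text
TCP rel [ 1.45 -6.97] tip rel slot [ 1.75 -5.78] depth 11.58 F unit [0.48 6.67] -2.23 rot [-178.29   -0.6   -14.13] t 24.7
```

arm_command:
  plan:
    - [0,[0,1.2,0],0]

```text
time_s: 24.8
eef_pos: [519.5, 149.7, 122.6]
ee_rot: [-3.11, -0.011, -0.247]
wrist_force: [1.8, 6.9, -1.0]
finger_gap: 15.1
```

```bash
python3 st.py
```

```text
TCP rel [ 1.48 -7.54] tip rel slot [ 1.79 -6.22] depth 11.39 F unit [0.16 7.11] -1.04 rot [-178.17   -0.61  -14.17] t 24.8
```

arm_command:
  plan:
    - [0,[0,1.2,0],0]

```text
time_s: 24.9
eef_pos: [519.5, 149.2, 122.9]
ee_rot: [-3.107, -0.011, -0.248]
wrist_force: [1.6, 6.5, 0.1]
finger_gap: 15.4
```

```bash
python3 st.py
```

```text
TCP rel [ 1.57 -8.02] tip rel slot [ 1.9  -6.56] depth 11.04 F unit [0.02 6.65] 0.14 rot [-178.04   -0.63  -14.22] t 24.9
```

arm_command:
  plan:
    - [0,[0,-1,0],0]
    - [0,[0,-1,0],0]

```text
time_s: 25.1
eef_pos: [519.8, 150.1, 123.4]
ee_rot: [-3.111, -0.011, -0.247]
wrist_force: [-0.2, 0.2, -0.5]
finger_gap: 14.9
```

```bash
python3 st.py
```

```text
TCP rel [ 1.67 -7.09] tip rel slot [ 1.98 -5.83] depth 10.57 F unit [-0.26  0.15] -0.54 rot [-178.23   -0.62  -14.14] t 25.1
```

arm_command:
  plan:
    - [0,[0,-1,0],0]
    - [0,[0,-0.5,0],0]

```text
time_s: 25.3
eef_pos: [519.9, 150.3, 123.4]
ee_rot: [-3.114, -0.01, -0.246]
wrist_force: [0.5, 1.8, -0.7]
finger_gap: 15.3
```

```bash
python3 st.py
```

```text
TCP rel [ 1.73 -6.85] tip rel slot [ 2.01 -5.82] depth 10.6 F unit [0.08 1.83] -0.69 rot [-178.43   -0.59  -14.08] t 25.3
```

arm_command:
  plan:
    - [0,[0,-1,0],0]
    - [0,[0,-0.8,0],0]
    - [0,[0,0,-2],0]
    - [0,[0,0,-2.5],0]
    - [0,[0,0,-2.5],0]
    - [0,[0,-2.5,0],0]
    - [0,[0,-3,0],0]
    - [0,[0,-3,0],0]
    - [0,[0,-2,0],0]
    - [0,[0,0,0],0]

```text
time_s: 26.3
eef_pos: [522.7, 161.8, 131.0]
ee_rot: [-3.118, -0.01, -0.245]
wrist_force: [0.0, -0.3, -1.5]
finger_gap: 15.5
```

```bash
python3 st.py
```

```text
TCP rel [1.84 5.  ] tip rel slot [2.09 5.81] depth 3.02 F unit [ 0.08 -0.25] -1.5 rot [-178.64   -0.57  -14.02] t 26.3
```

arm_command:
  plan:
    - [0,[-0.3,-0.9,2],0]
    - [0,[0,-0.3,1.5],0]
    - [0,[0,0,1.3],0]
    - [0,[0,0,1.3],0]
    - [0,[0,0,1.3],0]
    - [0,[0,0,1.2],0]
    - [0,[0,0,0],0]

```text
time_s: 27.0
eef_pos: [522.5, 163.3, 121.1]
ee_rot: [-3.118, -0.009, -0.245]
wrist_force: [0.5, -0.4, -1.1]
finger_gap: 15.4
```

```bash
python3 st.py
```

```text
TCP rel [1.27 6.34] tip rel slot [1.46 7.12] depth 12.94 F unit [ 0.57 -0.3 ] -1.11 rot [-178.67   -0.51  -14.02] t 27.0
```

arm_command:
  plan:
    - [0,[0,1,0],0]
    - [0,[0,1,0],0]
    - [0,[0,1,0],0]

```text
time_s: 27.3
eef_pos: [522.2, 161.7, 121.2]
ee_rot: [-3.114, -0.009, -0.246]
wrist_force: [1.3, 4.0, -2.9]
finger_gap: 15.3
```

```bash
python3 st.py
```

```text
TCP rel [1.29 4.72] tip rel slot [1.52 5.79] depth 12.83 F unit [0.34 4.15] -2.9 rot [-178.4    -0.54  -14.12] t 27.3
```

arm_command:
  plan:
    - [0,[0,1,-0.5],0]
    - [0,[0,1,-0.3],0]

```text
time_s: 27.5
eef_pos: [521.8, 161.2, 121.5]
ee_rot: [-3.109, -0.01, -0.248]
wrist_force: [2.1, 5.2, -4.9]
finger_gap: 15.1
```

```bash
python3 st.py
```

```text
TCP rel [1.1 4.2] tip rel slot [1.37 5.56] depth 12.44 F unit [0.8  5.58] -4.94 rot [-178.14   -0.58  -14.2 ] t 27.5
```

arm_command:
  plan:
    - [0,[0,1.2,0],0]
    - [0,[0,1.2,0],0]

```text
time_s: 27.7
eef_pos: [521.7, 160.8, 121.5]
ee_rot: [-3.103, -0.011, -0.25]
wrist_force: [1.8, 5.7, -2.6]
finger_gap: 15.5
```

```bash
python3 st.py
```

```text
TCP rel [1.06 3.79] tip rel slot [1.41 5.51] depth 12.48 F unit [0.46 5.92] -2.56 rot [-177.8    -0.65  -14.31] t 27.7
```

arm_command:
  plan:
    - [0,[0,1.6,0],0]
    - [0,[0,1.6,0],0]

```text
time_s: 27.9
eef_pos: [521.5, 160.2, 121.6]
ee_rot: [-3.096, -0.013, -0.252]
wrist_force: [2.2, 7.1, -3.6]
finger_gap: 15.2
```

```bash
python3 st.py
```

```text
TCP rel [1.01 3.13] tip rel slot [1.45 5.31] depth 12.39 F unit [0.46 7.42] -3.62 rot [-177.38   -0.72  -14.44] t 27.9
```

arm_command:
  plan:
    - [0,[0,-1,0],0]
    - [0,[0,-1,0],0]
    - [0,[0,0,-3],0]
    - [0,[0,0,-5],0]
    - [0,[0,0,-10],0]
    - [0,[0,0,-15],0]
    - [0,[0,0,-15],0]
    - [0,[0,0,0],0]

```text
time_s: 28.7
eef_pos: [520.9, 157.6, 174.2]
ee_rot: [-3.103, -0.013, -0.25]
wrist_force: [0.7, -0.2, -1.6]
finger_gap: 15.6
```

```bash
python3 st.py; python3 -c "
from h import *
go(527,-50,165,-18.8)"
```

```text
TCP rel [0.99 0.44] tip rel slot [1.48 2.18] depth -40.27 F unit [0.76 0.01] -1.56 rot [-177.78   -0.77  -14.31] t 28.7
pose [520.9 157.6 174.2] [-177.8   -0.8  -14.3] F [ 0.7 -0.2 -1.6] gap 15.6 t 28.7
shift [ 57.1 199.9   2.3] turn 4.5
```

arm_command:
  plan:
    - [0,[9,33,0],0]
    - [0,[9,33,0],0]
    - [0,[9,33,0],0]
    - [0,[9,33,0],0]
    - [0,[9,33,0],0]
    - [0,[9,28,0],0]
    - [0,[0,0,0],4.5]
    - [0,[0,0,0],0]

```text
time_s: 29.5
eef_pos: [525.6, -51.1, 168.6]
ee_rot: [-3.104, -0.014, -0.328]
wrist_force: [-0.3, -0.4, -1.8]
finger_gap: 15.2
```

```bash
cat > pk.py <<'E'
from h import *
o=robot.get_obs();M=R.from_euler('xyz',o['ee_rot']).as_matrix()
off=M@R.from_euler('xyz',[-3.131,-.006,0]).as_matrix().T@np.array([0,0,-62])
t=np.array([526.1,-51.6])
tip=o['eef_pos']+off; e=np.array([t[0]-tip[0],t[1]-tip[1],0]); print('tip',tip.round(1),'tool shift needed',(M.T@e).round(2),'off',off.round(1)); go(*o['eef_pos'],-18.8)
E
python3 pk.py
```

```text
tip [526.6 -49.6 106.6] tool shift needed [ 0.15  2.02 -0.07] off [  1.    1.4 -62. ]
pose [525.6 -51.1 168.6] [-177.8   -0.8  -18.8] F [-0.3 -0.4 -1.8] gap 15.2 t 29.5
shift [0. 0. 0.] turn 0.0
```

Lower to just above the block, then look at the blade and the hole.

arm_command:
  plan:
    - [0,[0,2,15],0]
    - [0,[0,0,15],0]
    - [0,[0,0,15],0]
    - [0,[0,0,4],0]
    - [0,[0,0,0],0]

```text
time_s: 30.0
eef_pos: [524.7, -49.6, 114.3]
ee_rot: [-3.104, -0.012, -0.318]
wrist_force: [0.4, 0.1, -0.5]
finger_gap: 15.6
```

```bash
python3 pk.py; python3 - <<'E'
from h import *
o,im=snap('wrist','w4.png'); C=cam('wrist',o)
print([np.round(proj(C,p),1) for p in([526.1,-51.6,44],[526.1,-51.6,54])])
cv2.imwrite('pics/c4.png',cv2.resize(im[150:290,235:425],None,fx=4,fy=4,interpolation=cv2.INTER_CUBIC))
E
```

```text
tip [525.6 -48.1  52.3] tool shift needed [ 1.59  3.13 -0.1 ] off [  0.8   1.5 -62. ]
pose [524.7 -49.6 114.3] [-177.9   -0.7  -18.2] F [ 0.4  0.1 -0.5] gap 15.6 t 30.0
shift [0. 0. 0.] turn 0.6
[array([327.6, 220.5]), array([327.4, 225.8])]
```

View pics/c4.png

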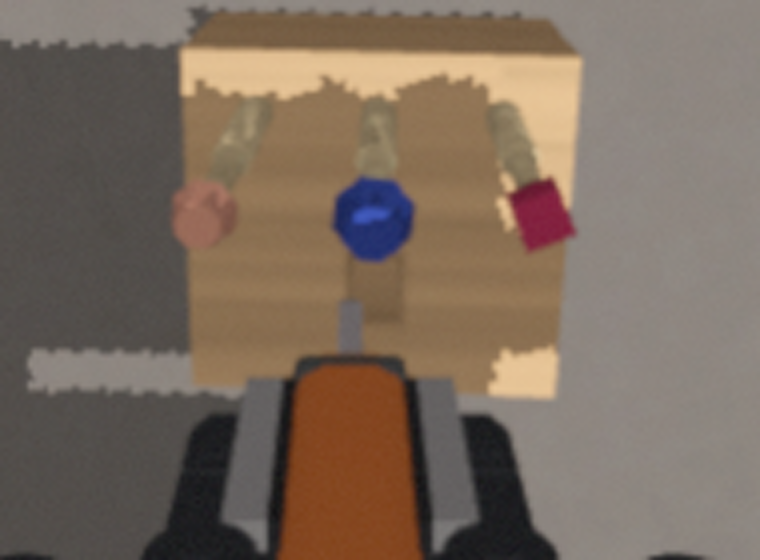

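The crop shows the slot mouth spanning x 347–405 with its near edge at y 322. The blade tip at (350,300) is still about 4 mm to the left (+y) of it.

```bash
python3 - <<'E'
from h import *
o=robot.get_obs(); C=cam('wrist',o); M=R.from_euler('xyz',o['ee_rot']).as_matrix()
f=lambda x,y,z: onz(C,235+x/4-.4,150+y/4-.4,z)
h1=f(347,322,44);h2=f(405,322,44); n=(h1+h2)/2; th=np.radians(-18.8); ux=np.array([np.cos(th),np.sin(th),0]); c=n+7*ux
bl=f(350,300,52.3); print('hole near mid',n,'centre',c,'w',np.linalg.norm(h1-h2),'blade +x face',bl, 'diff centre-blade in tool',M.T@(c-bl))
bt=[f(190,386,44),f(556,398,44),f(581,57,44),f(180,48,44)]; m=np.mean(bt,0); print('block centre',m)
E
```

```text
hole near mid [518.29406291 -49.88188915  44.        ] centre [524.92060773 -52.13774902  44.        ] w 11.000186311150937 blade +x face [527.33017211 -47.97521751  52.3       ] diff centre-blade in tool [-1.08026847  5.01265651  8.10734012]
block centre [535.77512172 -55.44118975  44.        ]
```

arm_command:
  plan:
    - [0,[1,2,0],0.6]
    - [0,[1,2,0],0]
    - [0,[0,0,0],0]

```text
time_s: 30.35
eef_pos: [526.3, -54.1, 115.8]
ee_rot: [-3.104, -0.014, -0.328]
wrist_force: [0.4, 0.4, -1.1]
finger_gap: 15.3
```

```bash
python3 pk.py; python3 - <<'E'
from h import *
o,im=snap('wrist','w5.png')
cv2.imwrite('pics/c5.png',cv2.resize(im[200:240,290:360],None,fx=8,fy=8,interpolation=cv2.INTER_CUBIC))
E
```

```text
tip [527.3 -52.7  53.8] tool shift needed [-1.55 -0.68  0.  ] off [  1.    1.4 -62. ]
pose [526.3 -54.1 115.8] [-177.9   -0.8  -18.8] F [ 0.4  0.4 -1.1] gap 15.3 t 30.35
shift [0. 0. 0.] turn 0.0
```

View pics/c5.png

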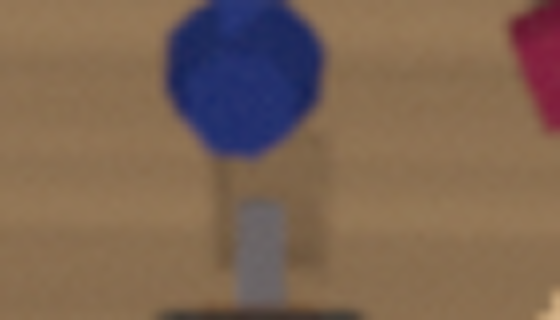

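The crop shows the blade, centred at x 261, inside the hole's width (213–325, centre 269). About 0.5 mm more to the right is needed.

```bash
python3 - <<'E'
from h import *
o=robot.get_obs(); C=cam('wrist',o)
f=lambda x,y,z: onz(C,290+x/8-.4,200+y/8-.4,z)
th=np.radians(-18.8); ux=np.array([np.cos(th),np.sin(th),0]);uy=np.array([-np.sin(th),np.cos(th),0])
n=f(269,268,44);c=n+7*ux; b=f(261,201,53.8); print(c,b,'block x,y of face rel centre',(b-c)@ux,(b-c)@uy)
E
```

```text
[525.08977323 -51.73547789  44.        ] [529.115774   -52.64718956  53.8       ] block x,y of face rel centre 4.105024040868508 0.434370761327324
```

arm_command:
  plan:
    - [0,[-0.5,0.4,4],0]
    - [0,[0,0,4],0]
    - [0,[0,0,4],0]
    - [0,[0,0,4],0]
    - [0,[0,0,0],0]

```text
time_s: 30.9
eef_pos: [526.4, -54.0, 99.1]
ee_rot: [-3.104, -0.015, -0.328]
wrist_force: [0.1, -0.3, -0.1]
finger_gap: 15.2
```

```bash
python3 pk.py
```

```text
tip [527.5 -52.6  37.1] tool shift needed [-1.67 -0.53 -0.01] off [  1.1   1.4 -62. ]
pose [526.4 -54.   99.1] [-177.9   -0.9  -18.8] F [ 0.1 -0.3 -0.1] gap 15.2 t 30.9
shift [0. 0. 0.] turn -0.0
```

Tip is 7 mm inside the hole with no force; continue.

arm_command:
  plan:
    - [0,[-1,0,4],0]
    - [0,[0,0,4],0]
    - [0,[0,0,4],0]
    - [0,[0,0,4],0]
    - [0,[0,0,4],0]
    - [0,[0,0,3],0]
    - [0,[0,0,0],0]

```text
time_s: 31.6
eef_pos: [525.9, -52.8, 73.6]
ee_rot: [-3.104, -0.014, -0.328]
wrist_force: [-0.5, -0.2, -1.3]
finger_gap: 15.9
```

```bash
python3 pk.py
```

```text
tip [526.9 -51.4  11.6] tool shift needed [-0.67  0.45 -0.03] off [  1.    1.4 -62. ]
pose [525.9 -52.8  73.6] [-177.9   -0.8  -18.8] F [-0.5 -0.2 -1.3] gap 15.9 t 31.6
shift [0. 0. 0.] turn -0.0
```

arm_command:
  plan:
    - [0,[0,0,1],0]
    - [0,[0,0,0],0]
    - [30,[0,0,0],0]
    - [60,[0,0,0],0]
    - [100,[0,0,0],0]
    - [100,[0,0,0],0]
    - [100,[0,0,0],0]
    - [100,[0,0,0],0]
    - [100,[0,0,0],0]

```text
time_s: 32.5
eef_pos: [527.5, -53.3, 74.4]
ee_rot: [-3.104, -0.019, -0.328]
wrist_force: [0.7, -0.2, 0.3]
finger_gap: 85.3
```

```bash
python3 pk.py
```

```text
tip [528.8 -51.9  12.4] tool shift needed [-2.65  0.55 -0.07] off [  1.3   1.3 -62. ]
pose [527.5 -53.3  74.4] [-177.9   -1.1  -18.8] F [ 0.7 -0.2  0.3] gap 85.3 t 32.5
shift [0. 0. 0.] turn -0.0
```

arm_command:
  plan:
    - [100,[0,0,-15],0]
    - [100,[0,0,-20],0]
    - [100,[0,0,-25],0]
    - [100,[0,0,-30],0]
    - [100,[0,0,-30],0]
    - [100,[0,0,-30],0]
    - [100,[0,0,0],0]
    - [100,[0,0,0],0]

```text
time_s: 33.3
eef_pos: [522.5, -57.8, 236.5]
ee_rot: [-3.104, -0.022, -0.328]
wrist_force: [0.1, -0.0, -0.7]
finger_gap: 85.2
```

```bash
python3 pk.py; python3 - <<'E'
from h import *
o,im=snap('wrist','w6.png'); _,t=snap('side','s6.png')
a=cv2.resize(t[150:270,240:400],(600,450),interpolation=cv2.INTER_CUBIC)
cv2.imwrite('pics/f6.png',np.hstack([cv2.resize(im[60:300,120:440],(400,300)),cv2.resize(a,(400,300))]))
E
```

```text
tip [523.9 -56.6 174.5] tool shift needed [ 0.45 -5.42  0.21] off [  1.4   1.3 -62. ]
pose [522.5 -57.8 236.5] [-177.9   -1.2  -18.8] F [ 0.1 -0.  -0.7] gap 85.2 t 33.3
shift [0. 0. 0.] turn -0.0
```

View pics/f6.png

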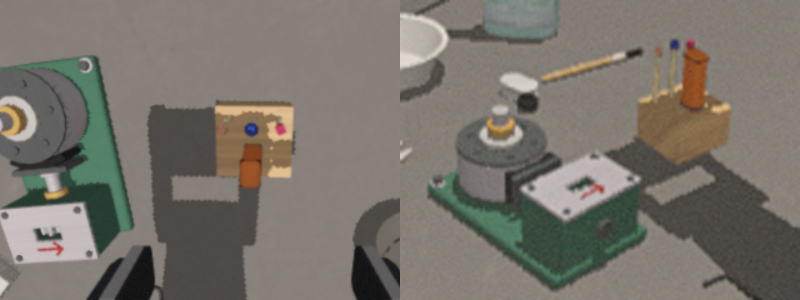

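The bar stands upright in its slot with the handle seated, the shoe looks to be against the drum, and the gripper is clear. I'm handing in.

```bash
python3 -c "
from h import *
print(robot.close_job()); print(robot.get_obs()['time_s'])"
```

```text
the job is handed in; nothing more can be done
None
the job is handed in; nothing more can be done
```

I took the bar from its block, advanced the star wheel six teeth through the slot, put the bar back and handed the job in at about 33 s. I don't know the verdict, because the hand-in gives none.

- **Wheel:** The first four teeth moved at about 2–3 N. The fifth needed up to about 5 N and the sixth about 7 N. A seventh push of about 8.3 N in total moved the tip only about 0.5 mm past contact, which I took as the refusal. That was the highest force I read, but I only read it at the end of each call, so brief peaks in between could have been missed.
- **Shoe force:** I had no direct reading of the shoe on the drum. That it bears with at least 5 N is inferred from the rising push force and the refusal.
- **Bar:** The hand tilted about 1.6° during the hard pushes. I corrected the position from two close looks before lowering the bar, and it went into the hole without noticeable force. The last pictures show it upright with its handle on the block and the gripper open and clear above it.
- **Bystanders:** I only moved things at the unit and the block, and nothing else looked disturbed, but I did not measure the bystanders' positions at the end.

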